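# Clamp the slotted V-carrier on the slide plate

## Task

Set up the rest for the microinjector: take the V-carrier with the slotted tongue out of the rack, lay it on the clamp's aluminium plate and slide it tongue first between the guide rails and under the raised knob until its slot is fully home round the stud. Then turn the knob clockwise until the resistance rises sharply as its collar meets the tongue, give it a quarter turn more and no further, and let go. Leave the other two blocks where they are in the rack.

Things in the scene. Friction and masses are not known exactly. Their poses are not given: they have to be found in the camera images.
- carrier_mid (a point): Centre, half-way up (12 mm above the underside), of the loose steel V-carrier: 62 mm long (x), 36 wide (y), 24 high, 0.2 to 0.4 kg; x points to its tongue. In the rack it has another block of the same outside size 8 mm from one or both of its sides, so there it is taken by its two ends, 62 mm apart. Rear half 24 mm high; front half, x -1 to +31 mm, a tongue 12 mm thick.
- slot_end (a point): Point on the V-carrier's underside 19 mm in front of its centre: it lies on the stud's axis when the slot is fully home, its closed end against the stud. The open U slot in the tongue's front end is 13 mm wide, 17 mm deep. Axes as carrier_mid.
- vee_body (a point): Point of the V-carrier 16 mm behind carrier_mid, 12 mm above its underside: centre of its rear body (30 mm long, 36 wide, 24 high, with a V groove across the top along y, 11 mm deep). Its two sides, 36 mm apart, are where it is taken at the clamp, as its front end goes under the knob. Axes as carrier_mid.
- stud_foot (a point): Fixed clamp: axis of its 10 mm upright stud at the top face of the aluminium plate, 8 mm above the table. x runs along the plate to the stud: the carrier is slid in along +x. Plate 66 mm wide, from 115 mm behind the stud to 35 mm past it. Two guide rails, 4 mm higher than the plate and 39 mm apart, run from 40 mm behind the stud to 22 mm past it, mouth flared to 49 mm over 14 mm before.
- lay_down (a point): Fixed clamp: point on the top of the plate 80 mm behind the stud, on its centre line, in the flat bare part before the rails. A carrier centred here, tongue towards the stud, has 25 mm for a finger between its front end and the sweep of the knob's bar. Axes as stud_foot.
- knob_grip (a point): Centre of the black soft-rubber grip bar of the clamp's hand knob, on the stud's axis: 44 mm long (x), 14 mm thick (y), 20 mm high. It turns and sinks with the knob, and under load twists up to about 0.25 rad ahead of it. Grip it across its 14 mm; fingertips held 35 mm or more above the table swing clear over the laid-in carrier (its top is at 32 mm).
- collar (a point): Centre of the underside of the knob's steel collar (28 mm diameter, 3 mm thick), 29 mm below knob_grip, turning and sinking with it: the face that presses on the tongue, on preloaded disc springs that give up to 3 mm. With the knob fully up it is 14.6 mm above the plate, 2.6 mm over a laid-in tongue.
- clamp_knob (a joint): Turn of the knob's screw, rad: 0 = fully up, grows clockwise seen from above; starts at 0.1 to 1.1; one turn lowers it 5 mm. At value q the bar, unloaded, points q rad clockwise of the plate's x axis (same after half a turn). It turns easily (0.04 N m) until the collar meets the tongue; then within 0.3 rad the torque jumps to 0.3-0.7 N m (0.15-0.35 when held still) and stays high. Let go, it stays put.
- long_vee_mid (a point): Centre of a bystander block in the rack: 62 x 36 x 24 mm, full height, one V groove along its whole length, no tongue. Not to be moved.
- saddle_block_mid (a point): Centre of the other bystander block in the rack: 62 x 36 x 24 mm, full height, two grooves across it, no tongue. Not to be moved.
- rack: Low grey plastic rack, fixed, 48 (x) x 144 (y) x 11 mm; origin at the centre of its underside. The three blocks lie on its 4 mm floor at y = -44, 0 and +44 mm, parallel to its x, between ribs 11 mm high; their ends stick out 7 mm over it to either side.

How it is judged:
By the outcome, as a careful person would: the job done as asked, in the order asked, and still so for the second after the job is handed in, with the robot touching nothing.
It also fails if it takes over 72 s, if anything falls off the work surface, if the arm or the gripper's body presses on something with over 40 N, if the wrist force passes 120 N, or if a joint passes its speed limit or range.

## Robot

A 6-joint arm with a two-finger parallel gripper is mounted at the origin on a cart in front of the work surface, level with it; the furniture and walls round the work are solid. World frame = base frame: x ahead of the robot, y to its left, z up, the work surface at z = 0. Lengths are in mm, angles in rad, forces in N, time in s.
With the tool pointing down it reaches from about 325 to 850 mm from the base axis. Payload 15.5 kg.
Tool frame: the origin (TCP) lies on the mounting face of the last link; the fingertips stand 191 mm ahead of it and the grasp point (between the pads) lies 172 mm ahead of it; x points along the fingers, y is the direction in which the jaws open and shut, and the axes are right-handed (so a half turn about x gives the same grasp; the last joint's range is limited). The gripper opens to 91 mm and grips with 3 to 60 N. Pads are 32 mm wide; open, the fingers measure 118 mm over their backs; the gripper's body (76 mm by 178 mm) begins 60 mm behind the grasp point.
Start: joints at [-1.304, 0.494, 1.345, -0, 1.302, -0.096], TCP at [221.225, -584.54, 404.715] pointing down, gripper open.
Joint ranges: [-2.91, 2.91], [-0.82, 2.16], [0.22, 2.67], [-1.22, 4.37], [0.12, 2.79], [-3.08, 3.08]. Speed limits (rad/s): [1.89, 1.89, 2.57, 3.01, 3.01, 3.01].

## Interface

Orientations are given as a unit quaternion [x, y, z, w].
In Python, from plant import env gives the robot as it stands. The module is installed in compiled form; this text tells all that it offers.
- The arm moves only by the tool jog_arm, never from a script. Its argument "plan" is a list of rows, each a list of 2 entries, a list of its own where there are three numbers: the shift along the tool's x, y, z in cm, then the turn, a rotation vector about the tool's x, y, z in rad. In form: [[[dx, dy, dz], [wx, wy, wz]], ...]. A call has 1 to 20 rows; each row shifts and turns the commanded pose from where the row before left it, along the tool's axes as they then stand; what a row does not reach is not made up. A row lasts 1/10 s, in which the tool goes at most 50 mm and 8.59 degrees, less where a joint would pass 70% of its speed; a pose out of reach is approached as far as the arm can. A call with a gripper value outside its range is refused whole. "gripper" is the finger opening in cm, from 0 to 9.12, set as the call begins (left out, the last holds). The fingers move at their own pace and stop on an object; "newtons" is the grip in N (left out, the last holds). Time passes only in rows, so rows that do not move let the fingers close. It gives the time, the measured TCP pose, the force and the opening at its end, in the units of the state.
- env.sense(): the state, without advancing time (a new reading comes with each control period).
- env.snapshot(name): name is "scene" or "top" or "wrist"; returns (picture, depth): 480x640x3 uint8, red, green, blue; 480x640 float32, mm along the optical axis (not along the pixel's ray), 0 where there is no reading.
- env.calibration(name): a dict with "K" (3x3 intrinsics, pixels), "R" (3x3) and "t" (3): a world point X has camera coordinates R X + t; the wrist camera has in their place "tool_from_camera" (4x4, takes a point from camera to tool coordinates, whose origin is the TCP and whose axes are the tool frame's). Camera axes: x right, y down, z forward; pixel columns grow to the right and rows downward; lengths in mm; the calibration is good to about 2 mm. A picture is of the moment at which its call begins: read the wrist's pose just before it. calibration takes no time and is no camera call.
- env.sign_off(): hands the job in, once; it reports no verdict.
The state is a dict: "clock": time; "joint_positions": joint angles; "dq": joint speeds; "tau": joint torques, N m; "position": TCP position; "ee_rot": TCP orientation; "wrist_force": force on the tool from outside, world axes, zero at the start; "moment": the same for the moment, N m; "opening": finger opening in mm.
Only numpy, scipy, OpenCV 4.12 (cv2) and the standard library are available. Lean on these libraries where they do the work, as an engineer would, in place of code of your own. Each camera call takes 0.05 s, during which the arm holds its last target.

## Working session

There is one attempt and no reset: what is moved stays moved. The work goes in short steps, Python scripts to look and compute and a tool call to move; the robot and the scene stay as the last step left them, time stands still between calls to the robot, and variables do not carry over. Pictures are saved under pics/ and viewed, and the job is handed in when it is done.

Besides the shell and the picture viewer there is one more tool, called after ">>>" in YAML: its name, and indented under it one key for each argument. jog_arm: Moves the arm, as the interface text tells. Its arguments: {"type":"object","properties":{"plan":{"type":"array","items":{"type":"array"}},"gripper":{"type":"number"},"newtons":{"type":"number"}},"required":["plan"]}

```bash
mkdir -p pics; ls; python3 - <<'E'
from plant import env
import cv2,numpy as np
s=env.sense()
for k,v in s.items(): print(k,np.round(v,3))
for n in ["scene","top","wrist"]:
    c=env.calibration(n)
    print(n,{k:np.round(v,3).tolist() for k,v in c.items()})
for n in ["scene","top"]:
    p,d=env.snapshot(n)
    cv2.imwrite(f"pics/{n}0.png",p[:,:,::-1]); np.save(f"{n}0_d.npy",d)
E
```

```text
pics
clock 0.0
joint_positions [-1.304  0.494  1.346 -0.     1.302 -0.096]
dq [ 0.001 -0.001  0.001  0.001  0.    -0.002]
tau [ 5.0000e-03 -8.7880e+01 -3.8186e+01  7.1000e-02  5.3000e-02 -0.0000e+00]
position [ 221.191 -584.389  404.144]
ee_rot [-0.696 -0.128  0.696 -0.127]
wrist_force [ 0.356 -0.222 -0.098]
moment [ 0.006 -0.003 -0.03 ]
opening 91.219
scene {'K': [[435.102, 0.0, 323.829], [0.0, 435.102, 231.932], [0.0, 0.0, 1.0]], 'R': [[0.285, 0.959, -0.005], [0.485, -0.149, -0.862], [-0.827, 0.243, -0.508]], 't': [-167.899, -220.9, 1323.022]}
top {'K': [[618.426, 0.0, 322.015], [0.0, 618.426, 239.972], [0.0, 0.0, 1.0]], 'R': [[0.021, -1.0, 0.015], [-0.991, -0.023, -0.133], [0.133, -0.012, -0.991]], 't': [4.813, 547.604, 1118.698]}
wrist {'K': [[419.713, 0.0, 316.576], [0.0, 419.713, 225.437], [0.0, 0.0, 1.0]], 'tool_from_camera': [[-0.0, -0.239, 0.971, 19.012], [1.0, -0.001, -0.0, 0.497], [0.001, 0.971, 0.239, -66.742], [0.0, 0.0, 0.0, 1.0]]}
```

View pics/scene0.png

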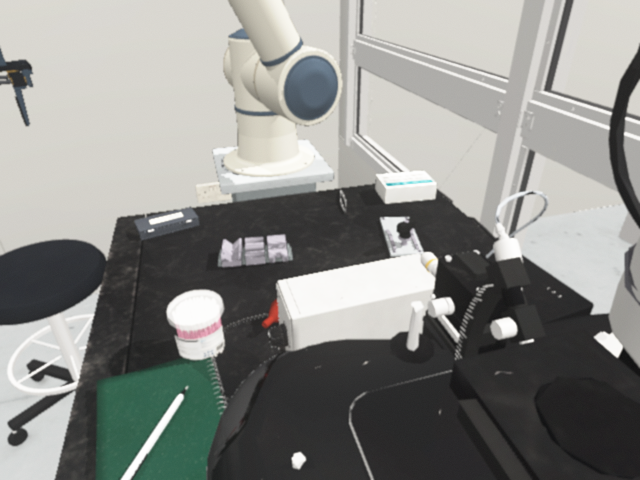

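View pics/top0.png

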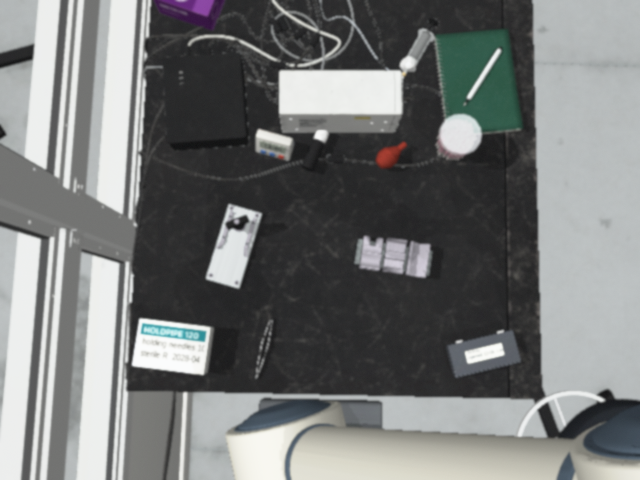

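The top view shows the rack with its three blocks at about (394,257) and the clamp plate at about (235,246), knob at the far end (238,222). I'll enlarge both.

```bash
cat > h.py <<'E'
from plant import env
import cv2,numpy as np
from scipy.spatial.transform import Rotation as Rn
def ray(n,uv,state=None):
    c=env.calibration(n);K=np.array(c["K"]);d=np.linalg.solve(K,np.array([uv[0],uv[1],1.0]))
    if n=="wrist":
        T=np.array(c["tool_from_camera"]);R=Rn.from_quat(state["ee_rot"]).as_matrix();p=np.array(state["position"])
        o=R@T[:3,3]+p; return o,R@T[:3,:3]@d
    R=np.array(c["R"]);t=np.array(c["t"]); return -R.T@t,R.T@d
def onz(n,uv,z,state=None):
    o,d=ray(n,uv,state); return o+d*(z-o[2])/d[2]
def proj(n,X,state=None):
    c=env.calibration(n);K=np.array(c["K"]);X=np.array(X,float)
    if n=="wrist":
        T=np.array(c["tool_from_camera"]);R=Rn.from_quat(state["ee_rot"]).as_matrix();p=np.array(state["position"])
        x=R.T@(X-p); x=T[:3,:3].T@(x-T[:3,3])
    else: x=np.array(c["R"])@X+np.array(c["t"])
    q=K@x; return q[:2]/q[2]
def plan(s,target,Rt):
    pass
E
python3 - <<'E'
from h import *
a=cv2.imread("pics/top0.png")
cv2.imwrite("pics/top0z.png",np.hstack([cv2.resize(a[190:300,190:290],(400,440),interpolation=cv2.INTER_CUBIC),cv2.resize(a[220:295,345:445],(400,300),interpolation=cv2.INTER_CUBIC).copy() if 0 else cv2.copyMakeBorder(cv2.resize(a[220:295,345:445],(400,300),interpolation=cv2.INTER_CUBIC),0,140,0,0,0)]))
for n,uv,z in [("rack",(394,257),28),("rl",(358,254),28),("rr",(432,259),28),("knobc",(238,222),50),("pl_tl",(231,205),8),("pl_tr",(263,210),8),("pl_bl",(206,279),8),("pl_br",(238,287),8)]:
    print(n,onz("top",uv,z).round(1))
E
```

```text
rack [ 519.4 -118.9   28. ]
rl [523.5 -51.2  28. ]
rr [ 517.3 -190.4   28. ]
knobc [575.4 173.3  50. ]
pl_tl [615.  193.3   8. ]
pl_tr [606.7 131.5   8. ]
pl_bl [471.5 234.7   8. ]
pl_br [457.8 173.7   8. ]
```

View pics/top0z.png

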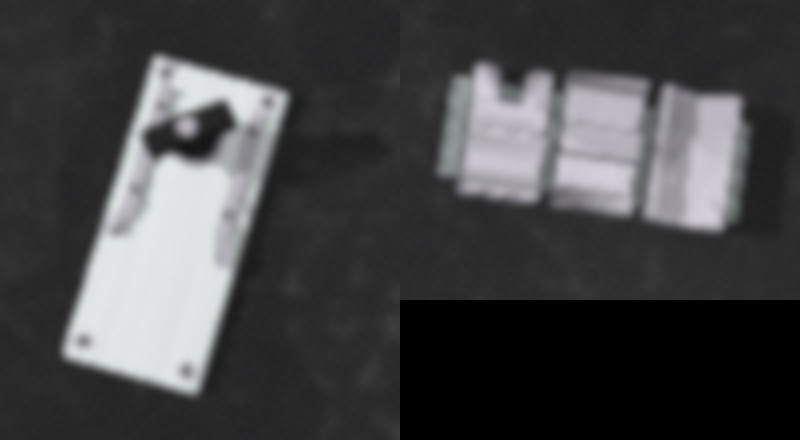

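```bash
cat >> h.py <<'E'
def Rdown(yaw):
    """tool x down, tool y at world heading yaw"""
    x=np.array([0,0,-1.]);y=np.array([np.cos(yaw),np.sin(yaw),0]);return np.c_[x,y,np.cross(x,y)]
def togo(target_grasp,yaw,s=None):
    """shift in tool axes (cm) for grasp point to target and turn, from measured pose"""
    s=s or env.sense();R=Rn.from_quat(s["ee_rot"]).as_matrix();p=np.array(s["position"])
    Rt=Rdown(yaw);pt=np.array(target_grasp,float)-172*Rt[:,0]
    print("t",round(float(s["clock"]),2),"pos",np.round(p,1),"yaw_y",round(float(np.arctan2(R[1,1],R[0,1])),4),"j6",round(float(s["joint_positions"][5]),3),"open",np.round(s["opening"],1),"F",np.round(s["wrist_force"],1))
    print("shift tool now cm",(R.T@(pt-p)/10).round(3),"in target axes",(Rt.T@(pt-p)/10).round(3),"turn",Rn.from_matrix(R.T@Rt).as_rotvec().round(4))
E
python3 - <<'E'
from h import *
s=env.sense();R=Rn.from_quat(s["ee_rot"]).as_matrix();print(R.round(3))
togo([520,-75,150],np.radians(-2.5)); togo([520,-75,150],np.radians(177.5))
E
```

```text
[[-0.     0.354 -0.935]
 [ 0.001 -0.935 -0.354]
 [-1.    -0.001 -0.   ]]
t 0.1 pos [ 221.2 -584.4  404.2] yaw_y -1.209 j6 -0.095 open 91.5 F [ 0.1 -0.4  0.2]
shift tool now cm [  8.265 -37.058 -45.976] in target axes [  8.221  27.629 -52.196] turn [-1.1654e+00 -7.0000e-04  9.0000e-04]
t 0.1 pos [ 221.2 -584.4  404.2] yaw_y -1.209 j6 -0.095 open 91.5 F [ 0.1 -0.4  0.2]
shift tool now cm [  8.265 -37.058 -45.976] in target axes [  8.221 -27.629  52.196] turn [1.9762e+00 1.0000e-03 8.0000e-04]
```

>>> jog_arm:
  plan:
    - [[0.3,-1.3,-1.6],[0,0,0]]
    - [[0.6,-2.6,-3.2],[0,0,0]]
    - [[0.6,-2.6,-3.2],[0,0,0]]
    - [[0.6,-2.6,-3.2],[0,0,0]]
    - [[0.6,-2.6,-3.2],[0,0,0]]
    - [[0.6,-2.6,-3.2],[0,0,0]]
    - [[0.6,-2.6,-3.2],[0,0,0]]
    - [[0.6,-2.6,-3.2],[0,0,0]]
    - [[0.6,-2.6,-3.2],[0,0,0]]
    - [[0.6,-2.6,-3.2],[0,0,0]]
    - [[0.6,-2.6,-3.2],[0,0,0]]
    - [[0.6,-2.6,-3.2],[0,0,0]]
    - [[0.6,-2.6,-3.2],[0,0,0]]
    - [[0.4,-2.6,-3.2],[0,0,0]]
    - [[0.2,-1.9,-2.6],[-0.14,0,0]]

```text
clock: 1.6
position: [519.2, -74.2, 323.2]
ee_rot: [-0.685, -0.176, 0.685, -0.176]
wrist_force: [-0.4, -0.2, -0.5]
opening: 91.4
```

>>> jog_arm:
  plan:
    - [[0,0,0],[-0.14,0,0]]
    - [[0,0,0],[-0.14,0,0]]
    - [[0,0,0],[-0.14,0,0]]
    - [[0,0,0],[-0.14,0,0]]
    - [[0,0,0],[-0.14,0,0]]
    - [[0,0,0],[-0.14,0,0]]
    - [[0,0,0],[-0.14,0,0]]
    - [[0,0,0],[-0.045,0,0]]
    - [[0,0,0],[0,0,0]]

```text
clock: 2.5
position: [518.5, -76.4, 323.5]
ee_rot: [-0.511, -0.489, 0.511, -0.489]
wrist_force: [0.2, -0.1, 0.3]
opening: 91.2
```

```bash
cat >> h.py <<'E'
import pickle
def look(name):
    s=env.sense(); p,d=env.snapshot("wrist"); cv2.imwrite(f"pics/{name}.png",p[:,:,::-1]); pickle.dump((s,p,d),open(name+".pkl","wb")); return s,p,d
E
python3 - <<'E'
from h import *
togo([520,-75,150],np.radians(-2.5));look("w1")
E
```

```text
t 2.5 pos [518.5 -76.4 323.5] yaw_y -0.0433 j6 -0.217 open 91.2 F [ 0.2 -0.1  0.3]
shift tool now cm [ 0.153  0.141 -0.142] in target axes [ 0.153  0.141 -0.142] turn [ 0.0004 -0.0001  0.0004]
```

View pics/w1.png

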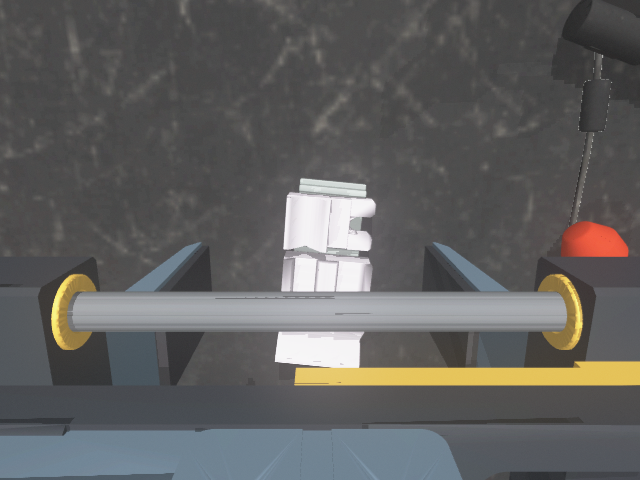

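The wrist view shows the carrier at about (329,222) with its slot opening to the right at (362,224), and its neighbour below. I'll enlarge it for corners.

```bash
python3 - <<'E'
from h import *
s,p,d=pickle.load(open("w1.pkl","rb"))
a=p[165:285,260:400,::-1]
cv2.imwrite("pics/w1z.png",cv2.resize(a,(700,600),interpolation=cv2.INTER_CUBIC))
X=[]
for u,v in [(300,222),(340,222),(368,207),(368,240),(325,212),(305,270)]:
    print((u,v),d[v,u], (lambda o,dd:(o+dd*d[v,u]).round(1))(*ray("wrist",(u,v),s)))
E
```

```text
(300, 222) 291.18655 [506.9 -76.7  21.2]
(340, 222) 294.09674 [534.8 -78.6  18.3]
(368, 207) 292.42352 [554.6 -68.9  17.4]
(368, 240) 299.16418 [554.4 -93.1  16.4]
(325, 212) 280.92545 [524.4 -68.6  29.5]
(305, 270) 299.3768 [ 508.6 -111.9   21.3]
```

View pics/w1z.png

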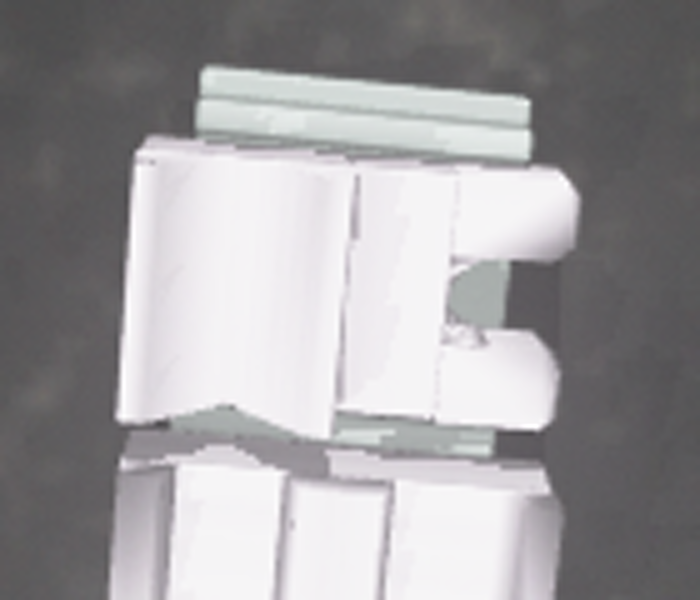

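```bash
python3 - <<'E'
from h import *
s,p,d=pickle.load(open("w1.pkl","rb"))
f=lambda x,y,z:onz("wrist",(260+(x+.5)/5-.5,165+(y+.5)/5-.5),z,s)
P={k:f(*v) for k,v in dict(rt=(142,150,28),rb=(120,414,28),ft=(358,172,28),fb=(333,436,28),ct=(579,210,16),cb=(559,385,16),slot=(510,295,16), st=(520,168,16),sb=(520,430,16),slu=(510,262,16),sld=(510,329,16)).items()}
for k,v in P.items(): print(k,v.round(1))
for a,b in [("rt","rb"),("ft","fb"),("ct","cb"),("rt","ft"),("rb","fb"),("st","sb"),("slu","sld")]:
    e=P[a]-P[b]; print(a,b,np.linalg.norm(e).round(1),np.degrees(np.arctan2(e[1],e[0])).round(1))
rear=(P["rt"]+P["rb"])/2; front=(P["ct"]+P["cb"])/2; print("rear",rear,"front",front,np.linalg.norm((front-rear)[:2]))
E
```

```text
rt [500.3 -56.   28. ]
rb [495.1 -92.5  28. ]
ft [528.9 -60.2  28. ]
fb [524.2 -96.9  28. ]
ct [560.  -69.1  16. ]
cb [556.8 -94.5  16. ]
slot [550.1 -80.9  16. ]
st [551.8 -62.8  16. ]
sb [ 551.1 -101.    16. ]
slu [550.2 -76.2  16. ]
sld [550.  -85.9  16. ]
rt rb 36.9 81.8
ft fb 37.0 82.6
ct cb 25.5 83.0
rt ft 29.0 171.6
rb fb 29.5 171.3
st sb 38.2 89.0
slu sld 9.7 88.9
rear [497.67238803 -74.22180228  28.        ] front [558.40017073 -81.80210801  16.        ] 61.19905739731582
```

```bash
python3 - <<'E'
from h import *
for n,uv,z in [("ft",(365.75,236.25),16),("fb",(382,238),16),("rl",(360,268.2),28),("rr",(380,270.7),28)]:
    print(n,onz("top",uv,z).round(1))
togo([528,-78,25.5],-0.136)
E
```

```text
ft [559.2 -66.3  16. ]
fb [556.6 -97.3  16. ]
rl [496.9 -55.3  28. ]
rr [493.  -92.8  28. ]
t 2.55 pos [518.5 -76.3 323.6] yaw_y -0.0453 j6 -0.215 open 91.1 F [0.  1.1 0.7]
shift tool now cm [12.606  0.957  0.124] in target axes [12.606  0.959  0.036] turn [ 0.0907 -0.0001  0.0004]
```

>>> jog_arm:
  plan:
    - [[1.0,0.5,0.1],[0.09,0,0]]
    - [[2.4,0.4,0],[0,0,0]]
    - [[2.4,0,0],[0,0,0]]
    - [[2.4,0,0],[0,0,0]]
    - [[2.0,0,0],[0,0,0]]
    - [[1.2,0,0],[0,0,0]]
    - [[0.8,0,0],[0,0,0]]
    - [[0.4,0,0],[0,0,0]]
    - [[0,0,0],[0,0,0]]

```text
clock: 3.45
position: [527.6, -78.2, 197.8]
ee_rot: [0.532, 0.465, -0.532, 0.465]
wrist_force: [-0.0, 0.9, 0.4]
opening: 91.1
```

```bash
python3 - <<'E'
from h import *
togo([528,-78,25.5],-0.136);look("w2")
E
```

```text
t 3.45 pos [527.6 -78.2 197.8] yaw_y -0.1343 j6 -0.125 open 91.1 F [-0.   0.9  0.4]
shift tool now cm [ 0.027  0.035 -0.021] in target axes [ 0.027  0.035 -0.021] turn [ 0.0017  0.     -0.0001]
```

View pics/w2.png

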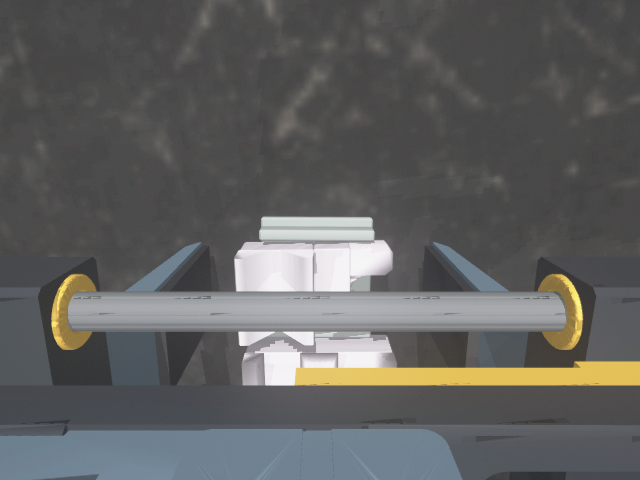

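The carrier (236–392 px) sits square and centred between the fingers (about 207 and 428). Closing.

>>> jog_arm:
  plan:
    - [[0,0,0],[0,0,0]]
    - [[0,0,0],[0,0,0]]
    - [[0,0,0],[0,0,0]]
    - [[0,0,0],[0,0,0]]
    - [[0,0,0],[0,0,0]]
    - [[0,0,0],[0,0,0]]
    - [[0,0,0],[0,0,0]]
    - [[0,0,0],[0,0,0]]
  gripper: 5.6
  newtons: 35

```text
clock: 4.3
position: [527.5, -78.2, 197.9]
ee_rot: [0.532, 0.465, -0.532, 0.465]
wrist_force: [-1.7, -0.1, 6.5]
opening: 61.6
```

>>> jog_arm:
  plan:
    - [[-0.3,0,0],[0,0,0]]
    - [[-0.6,0,0],[0,0,0]]
    - [[-1.0,0,0],[0,0,0]]
    - [[-2.0,0,0],[0,0,0]]
    - [[-3.0,0,0],[0,0,0]]
    - [[-2.4,0,0],[0,0,0]]
    - [[-1.2,0,0],[0,0,0]]
    - [[0,0,0],[0,0,0]]

```text
clock: 5.1
position: [527.8, -78.2, 304.4]
ee_rot: [0.533, 0.465, -0.532, 0.466]
wrist_force: [0.1, -0.6, -2.6]
opening: 61.2
```

```bash
python3 - <<'E'
from h import *
togo([528,-78,25.5],-0.136);look("w3")
E
```

```text
t 5.1 pos [527.8 -78.2 304.4] yaw_y -0.134 j6 -0.125 open 61.2 F [ 0.1 -0.6 -2.6]
shift tool now cm [10.685 -0.017 -0.026] in target axes [10.685  0.015 -0.022] turn [ 0.002   0.0004 -0.003 ]
```

View pics/w3.png

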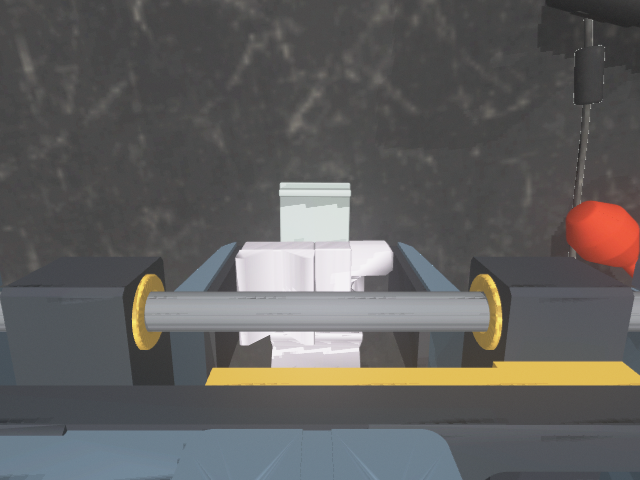

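```bash
python3 - <<'E'
from h import *
togo([518,108,150],-0.262)
E
```

```text
t 5.15 pos [527.5 -78.1 303.1] yaw_y -0.134 j6 -0.125 open 61.8 F [ 0.2  0.7 -2.8]
shift tool now cm [ -1.9    -3.426 -18.317] in target axes [ -1.894  -5.738 -17.729] turn [ 1.28e-01  1.00e-04 -1.20e-03]
```

>>> jog_arm:
  plan:
    - [[-0.9,-0.3,-1.3],[0,0,0]]
    - [[-1.0,-0.5,-3.0],[0,0,0]]
    - [[0,-0.8,-4.0],[0,0,0]]
    - [[0,-0.8,-4.0],[0,0,0]]
    - [[0,-0.6,-3.0],[0,0,0]]
    - [[0,-0.4,-2.0],[0.064,0,0]]
    - [[0,0,-1.0],[0.064,0,0]]
    - [[0,0,0],[0,0,0]]
    - [[0,0,0],[0,0,0]]

```text
clock: 6.05
position: [518.6, 107.8, 321.2]
ee_rot: [-0.56, -0.431, 0.561, -0.431]
wrist_force: [-0.0, -0.3, -2.6]
opening: 61.7
```

```bash
python3 - <<'E'
from h import *
togo([518,108,150],-0.262);s,p,d=look("w4")
E
```

```text
t 6.05 pos [518.6 107.8 321.2] yaw_y -0.2594 j6 0.352 open 61.7 F [-0.  -0.3 -2.6]
shift tool now cm [-0.082 -0.058 -0.002] in target axes [-0.082 -0.058 -0.002] turn [0.0026 0.0005 0.0012]
```

View pics/w4.png

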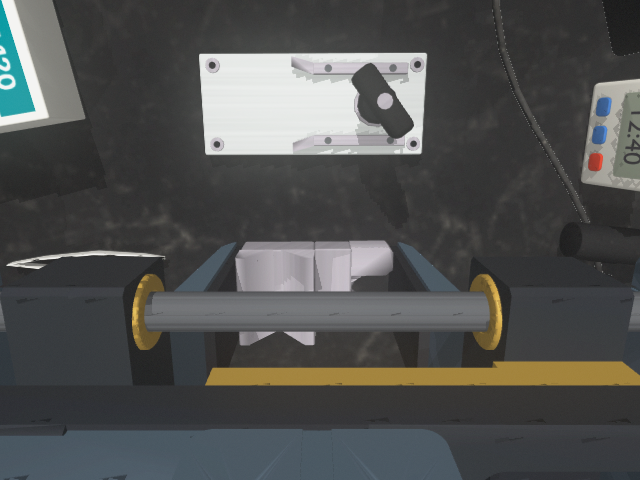

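```bash
python3 - <<'E'
from h import *
s,p,d=pickle.load(open("w4.pkl","rb"))
hsv=cv2.cvtColor(p,cv2.COLOR_RGB2HSV)
m=((p.min(2)>150)).astype(np.uint8);m[:, :150]=0;m[200:]=0;m[:,480:]=0
m=cv2.morphologyEx(m,cv2.MORPH_CLOSE,np.ones((41,41)))
cs,_=cv2.findContours(m,0,1);c=max(cs,key=cv2.contourArea)[:,0,:].astype(float)
print(cv2.boundingRect(c.astype(np.int32)))
def line(sel,dirx):
    q=c[sel]; vx,vy,x,y=cv2.fitLine(q.astype(np.float32),cv2.DIST_HUBER,0,.01,.01).ravel();return np.array([vx,vy,x,y])
x0,y0,w,h=cv2.boundingRect(c.astype(np.int32))
def X(a,b):
    A=np.array([[a[0],-b[0]],[a[1],-b[1]]]);t=np.linalg.solve(A,b[2:]-a[2:]);return a[2:]+t[0]*a[:2]
xs,ys=c[:,0],c[:,1]
mid=(xs>x0+30)&(xs<x0+w-30); midy=(ys>y0+15)&(ys<y0+h-15)
T=line(mid&(ys<y0+h/2),1);B=line(mid&(ys>y0+h/2),1);L=line(midy&(xs<x0+w/2),0);Rr=line(midy&(xs>x0+w/2),0)
C=[X(T,L),X(T,Rr),X(B,Rr),X(B,L)]
W=[onz("wrist",q,8,s) for q in C]
for q,wv in zip(C,W): print(q.round(1),wv.round(1))
W=np.array(W)
for i in range(4):
    e=W[(i+1)%4]-W[i];print(np.linalg.norm(e).round(1),np.degrees(np.arctan2(e[1],e[0])).round(2))
cen=W.mean(0);print("centre",cen)
# axes: top edge = left side (tl->tr along x)
ax=(W[1]-W[0])/np.linalg.norm(W[1]-W[0])+(W[2]-W[3])/np.linalg.norm(W[2]-W[3]);yaw=np.arctan2(ax[1],ax[0]);u=np.array([np.cos(yaw),np.sin(yaw)])
print("yaw",yaw,"stud",cen[:2]+40*u,"lay",cen[:2]-40*u)
# knob bar
k=(p.max(2)<75).astype(np.uint8);k2=np.zeros_like(k);k2[60:148,345:418]=k[60:148,345:418]
k2=cv2.morphologyEx(k2,cv2.MORPH_OPEN,np.ones((5,5)))
cs,_=cv2.findContours(k2,0,1);c=max(cs,key=cv2.contourArea);print("bar",cv2.minAreaRect(c))
(cx,cy),(a,b),an=cv2.minAreaRect(c)
print("knob top ctr z61", onz("wrist",(384.5,101),60,s), "ctr", onz("wrist",(cx,cy),58,s))
bx=cv2.boxPoints(cv2.minAreaRect(c));bw=[onz("wrist",q,58,s) for q in bx]
for i in range(4):
    e=bw[(i+1)%4]-bw[i];print(np.linalg.norm(e).round(1),np.degrees(np.arctan2(e[1],e[0])).round(1))
# carrier in gripper
cal=env.calibration("wrist");K=np.array(cal["K"]);Tt=np.array(cal["tool_from_camera"])
def ontx(uv,x):
    d=Tt[:3,:3]@np.linalg.solve(K,[uv[0],uv[1],1]);o=Tt[:3,3];return o+d*(x-o[0])/d[0]
for uv in [(243,242),(314,242),(240,344),(314,344)]: print(uv,ontx(uv,169.5).round(1))
cv2.imwrite("pics/w4z.png",cv2.resize(p[35:170,190:440,::-1],(800,432),interpolation=cv2.INTER_CUBIC))
cv2.imwrite("pics/w4c.png",cv2.resize(p[235:355,220:410,::-1],(760,480),interpolation=cv2.INTER_CUBIC))
E
```

```text
(199, 53, 228, 102)
[198.9  54.2] [471.9 233.7   8. ]
[426.   52.4] [616.1 196.3   8. ]
[420.4 152.7] [599.5 133.6   8. ]
[205.4 154.5] [455.3 170.7   8. ]
148.9 -14.53
64.9 -104.78
148.9 165.55
65.1 75.21
centre [535.70977393 183.5833126    8.        ]
yaw -0.2528174812951398 stud [574.43823476 173.57799795] lay [496.98131309 193.58862725]
bar ((378.6153564453125, 107.57693481445312), (76.54862976074219, 34.11406326293945), 33.690067291259766)
knob top ctr z61 [574.75747165 173.20482686  60.        ] ctr [571.11516149 170.61409981  58.        ]
18.1 40.7
42.8 -46.8
18.5 -137.1
43.4 132.7
(243, 242) [169.5 -27.1 -23. ]
(314, 242) [169.5  -0.7 -23. ]
(240, 344) [169.5 -30.1  19.1]
(314, 344) [169.5  -0.8  19.1]
```

View pics/w4z.png

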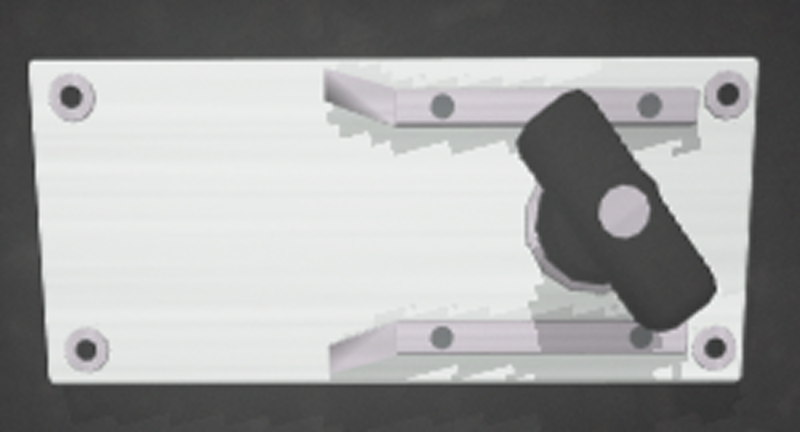

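View pics/w4c.png

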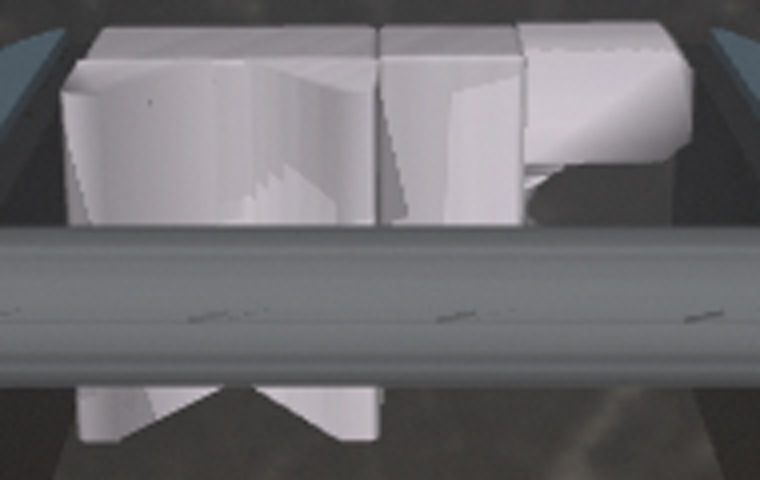

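```bash
python3 - <<'E'
from h import *
togo([495.2,193.9,30.2],-0.253)
E
```

```text
t 6.1 pos [518.6 107.4 321.3] yaw_y -0.2602 j6 0.352 open 61.1 F [-0.3 -0.6 -2.3]
shift tool now cm [11.911 -4.477 -7.759] in target axes [11.91  -4.434 -7.785] turn [-0.0072  0.0005  0.001 ]
```

>>> jog_arm:
  plan:
    - [[0.5,-0.8,-1.3],[-0.007,0,0]]
    - [[1.5,-1.5,-2.6],[0,0,0]]
    - [[1.5,-1.5,-2.6],[0,0,0]]
    - [[2.5,-0.7,-1.3],[0,0,0]]
    - [[2.2,0,0],[0,0,0]]
    - [[1.2,0,0],[0,0,0]]
    - [[0.5,0,0],[0,0,0]]
    - [[0,0,0],[0,0,0]]
    - [[0,0,0],[0,0,0]]

```text
clock: 7.0
position: [495.5, 194.3, 223.4]
ee_rot: [0.56, 0.432, -0.559, 0.432]
wrist_force: [0.7, -0.1, -2.6]
opening: 61.7
```

```bash
python3 - <<'E'
from h import *
togo([495.2,193.9,30.2],-0.253);s,p,d=look("w5")
p,d=env.snapshot("scene");cv2.imwrite("pics/s5.png",cv2.resize(p[190:280,340:460,::-1],(800,600),interpolation=cv2.INTER_CUBIC))
E
```

```text
t 7.0 pos [495.5 194.3 223.4] yaw_y -0.2555 j6 0.517 open 61.7 F [ 0.7 -0.1 -2.6]
shift tool now cm [ 2.12  -0.021  0.047] in target axes [ 2.12  -0.02   0.046] turn [-0.0025 -0.0005 -0.0009]
```

View pics/w5.png

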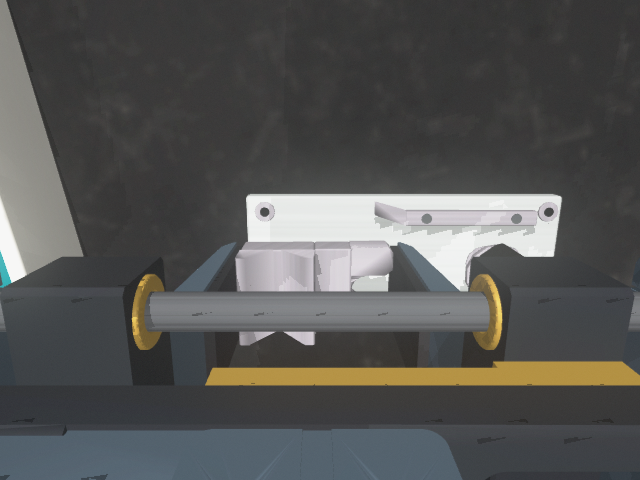

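View pics/s5.png

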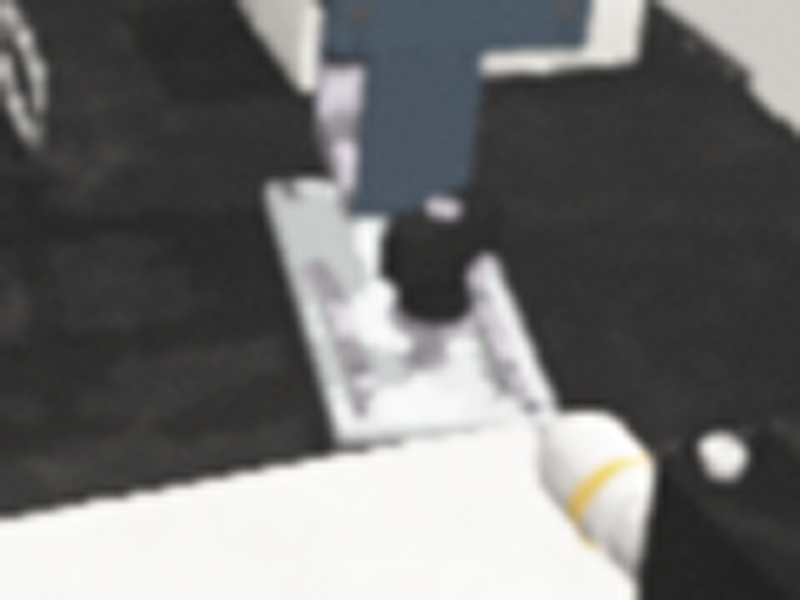

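The carrier hangs over the bare end of the plate, in line with it, with the rail at (375–535, 215) to the front. Lowering.

>>> jog_arm:
  plan:
    - [[0.8,0,0.05],[0,0,0]]
    - [[0.6,0,0],[0,0,0]]
    - [[0.4,0,0],[0,0,0]]
    - [[0.2,0,0],[0,0,0]]
    - [[0.1,0,0],[0,0,0]]
    - [[0,0,0],[0,0,0]]
    - [[0,0,0],[0,0,0]]

```text
clock: 7.8
position: [494.8, 194.0, 202.0]
ee_rot: [-0.559, -0.432, 0.56, -0.432]
wrist_force: [-4.1, -0.9, 6.1]
opening: 61.7
```

>>> jog_arm:
  plan:
    - [[0,0,0],[0,0,0]]
    - [[0,0,0],[0,0,0]]
    - [[0,0,0],[0,0,0]]
    - [[0,0,0],[0,0,0]]
  gripper: 7.2

```text
clock: 8.2
position: [495.1, 194.1, 201.7]
ee_rot: [0.56, 0.432, -0.559, 0.432]
wrist_force: [-0.2, 0.0, 0.0]
opening: 71.5
```

>>> jog_arm:
  plan:
    - [[-0.5,0,0],[0,0,0]]
    - [[-1.5,0,0],[0,0,0]]
    - [[-2.5,0,0],[0,0,0]]
    - [[-3.5,0,0],[0,0,0]]
    - [[-2.5,0,1.5],[0,0,0]]
    - [[-0.5,0,3.0],[0,0,0]]
    - [[0,0,3.0],[0,0,0]]
    - [[0,0,1.5],[0,0,0]]
    - [[0,0,0],[0,0,0]]

```text
clock: 9.1
position: [471.9, 105.7, 311.9]
ee_rot: [-0.56, -0.432, 0.56, -0.432]
wrist_force: [1.0, 0.6, -0.6]
opening: 72.2
```

```bash
python3 - <<'E'
from h import *
togo([495.2,193.9,30.2],-0.253);s,p,d=look("w6")
cv2.imwrite("pics/w6z.png",cv2.resize(p[20:240,180:460,::-1],(700,550),interpolation=cv2.INTER_CUBIC))
E
```

```text
t 9.1 pos [471.9 105.7 311.9] yaw_y -0.257 j6 0.354 open 72.2 F [ 1.   0.6 -0.6]
shift tool now cm [ 1.0973e+01  1.0000e-02 -9.1250e+00] in target axes [10.974  0.044 -9.122] turn [-0.004   0.0002  0.0003]
```

View pics/w6z.png

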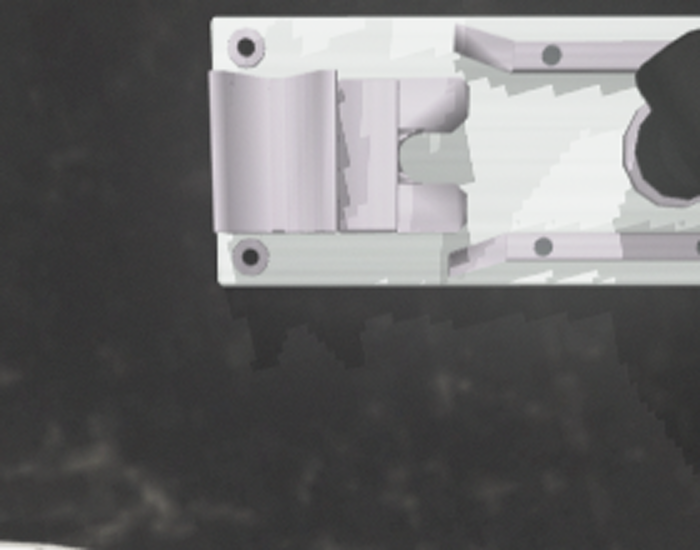

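```bash
python3 - <<'E'
from h import *
s,p,d=pickle.load(open("w6.pkl","rb"))
f=lambda x,y,z:onz("wrist",(180+(x+.5)/2.5-.5,20+(y+.5)/2.5-.5),z,s)[:2]
S=np.array([574.4,173.6]);yw=-0.253;u=np.array([np.cos(yw),np.sin(yw)]);n=np.array([-u[1],u[0]])
for k,a in dict(tongL=(425,79,20),tongR=(425,231,20),slL=(450,131,20),slR=(450,183,20),tipL=(469,100,20),tipR=(467,205,20),slotend=(398,157,20),railL=(560,72,12),railR=(560,234,12),bodyRL=(211,72,32),bodyRR=(216,231,32),bfL=(337,71,32),bfR=(337,231,32),pL=(330,17,8),pR=(330,285,8),stepcollar=(624,152,22)).items():
    w=f(*a)-S;print(k,(w@u).round(1),(w@n).round(1))
E
```

```text
tongL -61.5 16.7
tongR -61.0 -19.0
slL -55.1 4.7
slR -54.9 -7.5
tipL -50.6 11.8
tipR -50.6 -12.8
slotend -67.9 -1.3
railL -27.2 19.4
railR -25.4 -19.7
bodyRL -112.0 16.6
bodyRR -112.1 -19.0
bfL -82.8 16.7
bfR -83.0 -19.2
pL -84.6 33.2
pR -85.1 -32.4
stepcollar -12.6 -0.6
```

```bash
cat >> h.py <<'E'
S=np.array([574.4,173.6]);yw=-0.253;U=np.array([np.cos(yw),np.sin(yw)]);N=np.array([-U[1],U[0]])
def cl(x,y,z): return [*(S+x*U+y*N),z]
E
python3 - <<'E'
from h import *
togo(cl(-101.6,0,33.5),1.318)
E
```

```text
t 9.15 pos [472.4 106.6 311.9] yaw_y -0.2567 j6 0.355 open 72.3 F [ 0.9 -0.5 -0.3]
shift tool now cm [10.641 -1.994 -9.034] in target axes [10.64   9.044 -1.959] turn [-1.5747e+00 -1.0000e-04 -2.0000e-04]
```

>>> jog_arm:
  plan:
    - [[0,-0.6,-2.4],[0,0,0]]
    - [[0,-0.8,-3.6],[0,0,0]]
    - [[0,-0.6,-3.0],[-0.1,0,0]]
    - [[0,0,0],[-0.145,0,0]]
    - [[0,0,0],[-0.145,0,0]]
    - [[0,0,0],[-0.145,0,0]]
    - [[0,0,0],[-0.145,0,0]]
    - [[0,0,0],[-0.145,0,0]]
    - [[0,0,0],[-0.145,0,0]]
    - [[0,0,0],[-0.145,0,0]]
    - [[0,0,0],[-0.145,0,0]]
    - [[0,0,0],[-0.145,0,0]]
    - [[1.0,0,0],[-0.145,0,0]]
    - [[2.0,0,0],[-0.024,0,0]]
    - [[1.5,0,0],[0,0,0]]
    - [[0.5,0,0],[0,0,0]]
    - [[0,0,0],[0,0,0]]
  gripper: 6.4

```text
clock: 10.85
position: [475.6, 199.8, 261.2]
ee_rot: [0.089, 0.702, -0.089, 0.701]
wrist_force: [0.7, 0.4, 0.2]
opening: 64.0
```

```bash
python3 - <<'E'
from h import *
togo(cl(-101.6,0,33.5),1.318);look("w7")
E
```

```text
t 10.85 pos [475.6 199.8 261.2] yaw_y 1.3194 j6 -1.038 open 64.0 F [0.7 0.4 0.2]
shift tool now cm [ 5.566 -0.058  0.064] in target axes [ 5.566 -0.061  0.058] turn [ 0.0014 -0.0012  0.0005]
```

View pics/w7.png

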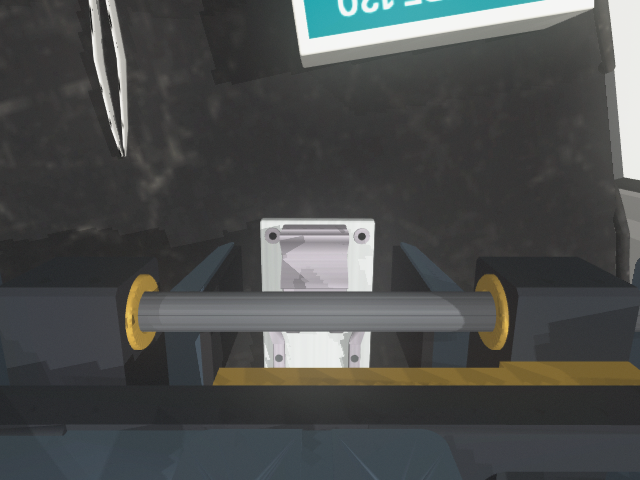

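The carrier lies between the fingers (276–350 px; fingers about 235 and 400). Descend and take its sides.

>>> jog_arm:
  plan:
    - [[1.0,-0.06,0.06],[0,0,0]]
    - [[2.0,0,0],[0,0,0]]
    - [[1.5,0,0],[0,0,0]]
    - [[0.8,0,0],[0,0,0]]
    - [[0.27,0,0],[0,0,0]]
    - [[0,0,0],[0,0,0]]

```text
clock: 11.5
position: [476.2, 198.4, 206.1]
ee_rot: [0.089, 0.702, -0.089, 0.701]
wrist_force: [0.2, -0.1, -0.0]
opening: 63.8
```

>>> jog_arm:
  plan:
    - [[0,0,0],[0,0,0]]
    - [[0,0,0],[0,0,0]]
    - [[0,0,0],[0,0,0]]
    - [[0,0,0],[0,0,0]]
    - [[0,0,0],[0,0,0]]
    - [[0,0,0],[0,0,0]]
    - [[0,0,0],[0,0,0]]
  gripper: 3.2
  newtons: 20

```text
clock: 12.2
position: [476.2, 198.4, 206.3]
ee_rot: [0.089, 0.701, -0.089, 0.702]
wrist_force: [-0.8, -0.8, 6.3]
opening: 35.7
```

```bash
python3 - <<'E'
from h import *
togo(cl(-101.6,0,33.5),1.318);togo(cl(-39,0,33.5),1.318)
E
```

```text
t 12.2 pos [476.2 198.4 206.3] yaw_y 1.3191 j6 -1.04 open 35.7 F [-0.8 -0.8  6.3]
shift tool now cm [ 0.081  0.061 -0.029] in target axes [ 0.081  0.061 -0.029] turn [ 0.0011  0.0004 -0.0002]
t 12.2 pos [476.2 198.4 206.3] yaw_y 1.3191 j6 -1.04 open 35.7 F [-0.8 -0.8  6.3]
shift tool now cm [0.084 0.053 6.231] in target axes [0.081 0.059 6.231] turn [ 0.0011  0.0004 -0.0002]
```

>>> jog_arm:
  plan:
    - [[0,0.05,0.4],[0,0,0]]
    - [[0,0,0.6],[0,0,0]]
    - [[0,0,0.8],[0,0,0]]
    - [[0,0,0.8],[0,0,0]]
    - [[0,0,0.6],[0,0,0]]
    - [[0,0,0.4],[0,0,0]]
    - [[0,0,0],[0,0,0]]

```text
clock: 12.9
position: [510.9, 189.8, 206.3]
ee_rot: [0.089, 0.702, -0.089, 0.701]
wrist_force: [-3.4, -1.4, 9.5]
opening: 35.7
```

```bash
python3 - <<'E'
from h import *
togo(cl(-39,0,33.5),1.318);look("w8")
E
```

```text
t 12.9 pos [510.9 189.8 206.3] yaw_y 1.3188 j6 -1.073 open 35.7 F [-3.4 -1.4  9.5]
shift tool now cm [0.076 0.022 2.652] in target axes [0.078 0.024 2.652] turn [ 0.0008 -0.0009  0.0003]
```

View pics/w8.png

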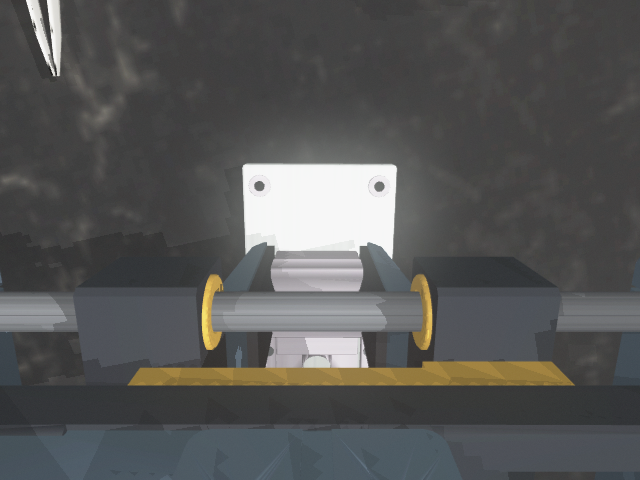

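>>> jog_arm:
  plan:
    - [[-0.05,0,0.3],[0,0,0]]
    - [[0,0,0.5],[0,0,0]]
    - [[0,0,0.5],[0,0,0]]
    - [[0,0,0.4],[0,0,0]]
    - [[0,0,0.3],[0,0,0]]
    - [[0,0,0.2],[0,0,0]]
    - [[0,0,0],[0,0,0]]

```text
clock: 13.65
position: [532.6, 184.3, 206.5]
ee_rot: [0.089, 0.701, -0.089, 0.702]
wrist_force: [0.1, -0.2, -1.6]
opening: 35.7
```

>>> jog_arm:
  plan:
    - [[0,0,0.1],[0,0,0]]
    - [[0,0,0.1],[0,0,0]]
    - [[0,0,0],[0,0,0]]

```text
clock: 13.95
position: [534.4, 183.9, 206.5]
ee_rot: [0.089, 0.701, -0.089, 0.702]
wrist_force: [-0.6, 0.4, -2.7]
opening: 36.1
```

```bash
python3 - <<'E'
from h import *
togo(cl(-39,0,33.5),1.318)
E
```

```text
t 13.95 pos [534.4 183.9 206.5] yaw_y 1.3191 j6 -1.093 open 36.1 F [-0.6  0.4 -2.7]
shift tool now cm [0.105 0.005 0.232] in target axes [0.105 0.005 0.232] turn [ 0.0011  0.0001 -0.    ]
```

>>> jog_arm:
  plan:
    - [[0.03,0,0.1],[0,0,0]]
    - [[0,0,0.1],[0,0,0]]
    - [[0,0,0],[0,0,0]]

```text
clock: 14.25
position: [536.3, 183.4, 206.3]
ee_rot: [0.089, 0.702, -0.089, 0.701]
wrist_force: [-1.9, 0.6, 2.1]
opening: 35.8
```

>>> jog_arm:
  plan:
    - [[0,0,0.1],[0,0,0]]
    - [[0,0,0],[0,0,0]]

```text
clock: 14.45
position: [537.2, 183.1, 206.3]
ee_rot: [0.089, 0.702, -0.089, 0.701]
wrist_force: [-3.1, 0.2, 4.1]
opening: 35.9
```

>>> jog_arm:
  plan:
    - [[0,0,0.1],[0,0,0]]
    - [[0,0,0],[0,0,0]]

```text
clock: 14.65
position: [537.7, 183.0, 206.3]
ee_rot: [0.089, 0.702, -0.089, 0.701]
wrist_force: [-7.2, 2.9, 8.7]
opening: 35.9
```

>>> jog_arm:
  plan:
    - [[0,0,0.1],[0,0,0]]
    - [[0,0,0],[0,0,0]]

```text
clock: 14.85
position: [538.1, 182.9, 206.3]
ee_rot: [0.089, 0.702, -0.089, 0.701]
wrist_force: [-11.3, 4.9, 11.8]
opening: 35.8
```

>>> jog_arm:
  plan:
    - [[0,0,0.1],[0,0,0]]
    - [[0,0,0],[0,0,0]]

```text
clock: 15.05
position: [538.5, 182.8, 206.2]
ee_rot: [0.089, 0.703, -0.089, 0.7]
wrist_force: [-16.0, 8.4, 15.4]
opening: 35.9
```

```bash
python3 - <<'E'
from h import *
togo(cl(-39,0,33.5),1.318);look("w9")
E
```

```text
t 15.05 pos [538.5 182.8 206.2] yaw_y 1.3189 j6 -1.098 open 35.9 F [-16.    8.4  15.4]
shift tool now cm [ 0.074  0.005 -0.194] in target axes [ 0.073  0.005 -0.194] turn [ 0.0009 -0.0041  0.0007]
```

>>> jog_arm:
  plan:
    - [[0,0,0],[0,0,0]]
    - [[0,0,0],[0,0,0]]
    - [[0,0,0],[0,0,0]]
    - [[-0.5,0,0],[0,0,0]]
    - [[-1.5,0,0],[0,0,0]]
    - [[-2.5,0,0],[0,0,0]]
    - [[-3.0,0,0],[0,0,0]]
    - [[-2.5,0,0],[0,0,0]]
    - [[-1.5,0,0],[0,0,0]]
    - [[0,0,0],[0,0,0]]
  gripper: 5.0

```text
clock: 16.1
position: [540.7, 182.5, 323.6]
ee_rot: [0.089, 0.7, -0.088, 0.703]
wrist_force: [1.0, -0.3, 0.1]
opening: 50.3
```

```bash
python3 - <<'E'
from h import *
togo([598,102,148],0.32)
E
```

```text
t 16.1 pos [540.7 182.5 323.6] yaw_y 1.3189 j6 -1.098 open 50.3 F [ 1.  -0.3  0.1]
shift tool now cm [ 0.378 -6.364  7.553] in target axes [0.362 2.908 9.44 ] turn [ 0.9989  0.0024 -0.0035]
```

>>> jog_arm:
  plan:
    - [[0.1,-1.6,1.9],[0,0,0]]
    - [[0.1,-2.6,3.0],[0,0,0]]
    - [[0.1,-2.2,2.7],[0.1,0,0]]
    - [[0,0,0],[0.145,0,0]]
    - [[0,0,0],[0.145,0,0]]
    - [[0,0,0],[0.145,0,0]]
    - [[0,0,0],[0.145,0,0]]
    - [[0,0,0],[0.145,0,0]]
    - [[0,0,0],[0.145,0,0]]
    - [[0,0,0],[0.03,0,0]]
    - [[0,0,0],[0,0,0]]

```text
clock: 17.2
position: [597.7, 101.4, 317.5]
ee_rot: [0.414, 0.573, -0.415, 0.573]
wrist_force: [0.5, -0.3, 0.8]
opening: 49.9
```

```bash
python3 - <<'E'
from h import *
togo(cl(0,0,56),0.32);s,p,d=look("w10")
cv2.imwrite("pics/w10z.png",cv2.resize(p[0:240,180:460,::-1],(700,600),interpolation=cv2.INTER_CUBIC))
print(proj("wrist",cl(0,0,60),s))
E
```

```text
t 17.2 pos [597.7 101.4 317.5] yaw_y 0.3185 j6 -0.249 open 49.9 F [ 0.5 -0.3  0.8]
shift tool now cm [ 8.95   0.061 -7.584] in target axes [ 8.948  0.064 -7.586] turn [-0.0015 -0.0002  0.0009]
[318.01669139 104.30591858]
```

View pics/w10z.png

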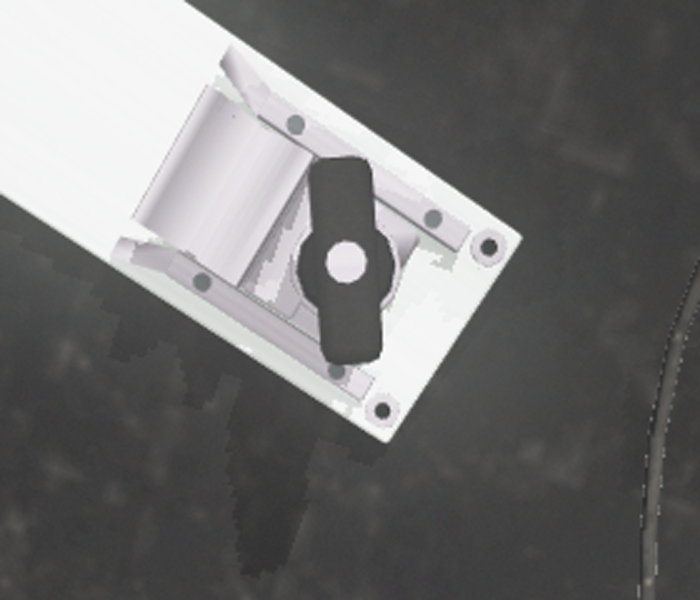

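```bash
python3 - <<'E'
from h import *
s,p,d=pickle.load(open("w10.pkl","rb"))
f=lambda x,y,z:onz("wrist",(180+(x+.5)/2.5-.5,(y+.5)/2.5-.5),z,s)[:2]
for k,a in dict(bfL=(310,152,32),bfR=(240,288,32),rL=(207,87,32),rR=(135,213,32),cornF=(522,237,8),cornR=(387,442,8),holeL=(296,125,12),holeR=(202,282,12)).items():
    w=f(*a)-S;print(k,(w@U).round(1),(w@N).round(1))
# bar edges at z 61
a,b=f(310,170,61),f(322,350,61);c,e=f(372,168,61),f(380,345,61)
for i,j in((a,b),(c,e)): v=j-i;print("q",-np.arctan2(v[1],v[0])+yw)
togo(cl(0,0,56),0.37)
E
```

```text
bfL -21.4 17.5
bfR -19.1 -18.3
rL -49.4 16.6
rR -49.6 -17.0
cornF 34.8 32.3
cornR 34.5 -32.4
holeL -29.8 23.0
holeR -30.1 -23.2
q 0.9369994731790424
q 0.9456947526680838
t 17.25 pos [597.7 101.4 317.6] yaw_y 0.3201 j6 -0.25 open 49.8 F [ 0.2 -0.2 -0.1]
shift tool now cm [ 8.959  0.069 -7.582] in target axes [ 8.958  0.44  -7.571] turn [-0.0499 -0.0002  0.0008]
```

>>> jog_arm:
  plan:
    - [[0,0,0],[-0.058,0,0]]
    - [[0.5,0.2,-2.0],[0,0,0]]
    - [[1.0,0.3,-3.5],[0,0,0]]
    - [[1.5,0,-2.1],[0,0,0]]
    - [[2.0,0,0],[0,0,0]]
    - [[0,0,0],[0,0,0]]

```text
clock: 17.85
position: [573.4, 174.3, 265.9]
ee_rot: [0.396, 0.586, -0.398, 0.584]
wrist_force: [-0.4, -0.2, 0.5]
opening: 49.8
```

```bash
python3 - <<'E'
from h import *
togo(cl(0,0,62),0.378);s,p,d=look("w11")
E
```

```text
t 17.85 pos [573.4 174.3 265.9] yaw_y 0.3794 j6 -0.184 open 49.8 F [-0.4 -0.2  0.5]
shift tool now cm [3.193 0.074 0.107] in target axes [3.193 0.061 0.105] turn [ 0.0014 -0.0007  0.004 ]
```

View pics/w11.png

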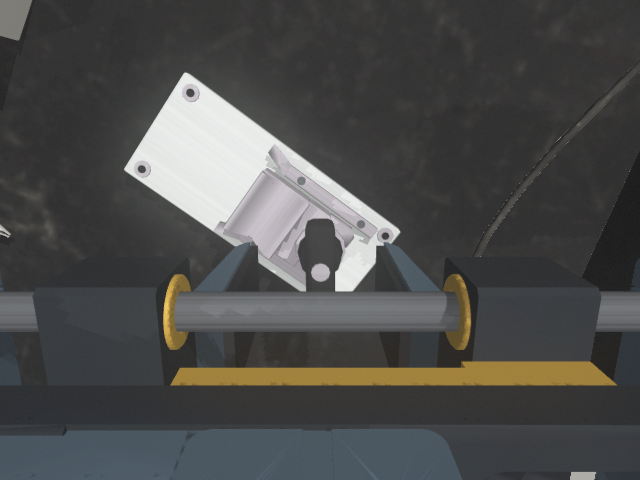

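The knob bar stands upright in the image at (320,245), centred between the fingers (255–378). Descend and grip.

>>> jog_arm:
  plan:
    - [[1.0,0.06,0.1],[0,0,0]]
    - [[1.5,0,0],[0,0,0]]
    - [[0.7,0,0],[0,0,0]]
    - [[0,0,0],[0,0,0]]

```text
clock: 18.3
position: [575.4, 172.9, 235.6]
ee_rot: [0.397, 0.585, -0.398, 0.584]
wrist_force: [-0.1, -0.9, 0.3]
opening: 50.1
```

>>> jog_arm:
  plan:
    - [[0,0,0],[0,0,0]]
    - [[0,0,0],[0,0,0]]
    - [[0,0,0],[0,0,0]]
    - [[0,0,0],[0,0,0]]
    - [[0,0,0],[0,0,0]]
    - [[0,0,0],[0,0,0]]
    - [[0,0,0],[0,0,0]]
  gripper: 0.8
  newtons: 40

```text
clock: 19.0
position: [575.1, 173.2, 236.5]
ee_rot: [0.397, 0.585, -0.398, 0.585]
wrist_force: [-3.1, -1.9, 5.3]
opening: 13.9
```

```bash
python3 - <<'E'
from h import *
togo(cl(0,0,62),0.378);print(env.sense()["moment"])
E
```

```text
t 19.0 pos [575.1 173.2 236.5] yaw_y 0.3771 j6 -0.184 open 13.9 F [-3.1 -1.9  5.3]
shift tool now cm [ 0.246 -0.05  -0.063] in target axes [ 0.246 -0.051 -0.063] turn [-0.0009 -0.      0.0006]
[-0.26770073  0.4843201   0.0250202 ]
```

>>> jog_arm:
  plan:
    - [[0.006,0,0],[0.07,0,0]]
    - [[0.011,0,0],[0.14,0,0]]
    - [[0.011,0,0],[0.14,0,0]]
    - [[0.011,0,0],[0.14,0,0]]
    - [[0.011,0,0],[0.14,0,0]]
    - [[0.011,0,0],[0.14,0,0]]
    - [[0.011,0,0],[0.14,0,0]]
    - [[0.011,0,0],[0.14,0,0]]
    - [[0.011,0,0],[0.14,0,0]]
    - [[0.011,0,0],[0.14,0,0]]
    - [[0.011,0,0],[0.14,0,0]]
    - [[0.011,0,0],[0.14,0,0]]
    - [[0.011,0,0],[0.14,0,0]]
    - [[0.011,0,0],[0.14,0,0]]
    - [[0,0,0],[0.07,0,0]]
    - [[0,0,0],[0,0,0]]

```text
clock: 20.6
position: [574.3, 173.6, 234.8]
ee_rot: [-0.706, 0.005, 0.708, 0.005]
wrist_force: [-9.0, 3.8, 8.8]
opening: 14.0
```

```bash
python3 - <<'E'
from h import *
togo(cl(0,0,62),0.378);print(env.sense()["moment"])
E
```

```text
t 20.6 pos [574.3 173.6 234.8] yaw_y -1.5859 j6 1.779 open 14.0 F [-9.   3.8  8.8]
shift tool now cm [ 0.08   0.001 -0.013] in target axes [0.08  0.012 0.005] turn [-1.9639e+00  1.6000e-03  3.0000e-03]
[0.80851845 1.88481498 0.02311255]
```

>>> jog_arm:
  plan:
    - [[0,0,0],[0,0,0]]
    - [[0,0,0],[0,0,0]]
    - [[0,0,0],[0,0,0]]
    - [[-1.0,0,0],[0,0,0]]
    - [[-2.0,0,0],[0,0,0]]
    - [[-2.0,0,0],[0,0,0]]
    - [[-0.5,0,0],[-0.07,0,0]]
    - [[0,0,0],[-0.145,0,0]]
    - [[0,0,0],[-0.145,0,0]]
    - [[0,0,0],[-0.145,0,0]]
    - [[0,0,0],[-0.145,0,0]]
    - [[0,0,0],[-0.145,0,0]]
    - [[0,0,0],[-0.145,0,0]]
    - [[0,0,0],[-0.145,0,0]]
    - [[0,0,0],[-0.145,0,0]]
    - [[0,0,0],[-0.145,0,0]]
    - [[0,0,0],[-0.145,0,0]]
    - [[0,0,0],[-0.145,0,0]]
    - [[0,0,0],[-0.145,0,0]]
  gripper: 4.0

```text
clock: 22.5
position: [575.5, 173.2, 290.5]
ee_rot: [0.439, 0.555, -0.438, 0.555]
wrist_force: [-0.0, -0.5, 0.6]
opening: 39.7
```

>>> jog_arm:
  plan:
    - [[0,0,0],[-0.145,0,0]]
    - [[0,0,0],[-0.145,0,0]]
    - [[0,0,0],[-0.145,0,0]]
    - [[0,0,0],[-0.145,0,0]]
    - [[0,0,0],[-0.145,0,0]]
    - [[0,0,0],[-0.145,0,0]]
    - [[0,0,0],[-0.145,0,0]]
    - [[0,0,0],[-0.145,0,0]]
    - [[0,0,0],[-0.145,0,0]]
    - [[0,0,0],[-0.02,0,0]]
    - [[0,0,0],[0,0,0]]

```text
clock: 23.6
position: [575.5, 173.2, 290.2]
ee_rot: [0.008, 0.707, -0.008, 0.707]
wrist_force: [0.4, -0.0, -0.6]
opening: 40.3
```

```bash
python3 - <<'E'
from h import *
togo(cl(0,0,62),1.556);s,p,d=look("w12")
cv2.imwrite("pics/w12z.png",cv2.resize(p[140:300,200:440,::-1],(720,480),interpolation=cv2.INTER_CUBIC))
E
```

```text
t 23.6 pos [575.5 173.2 290.2] yaw_y 1.5488 j6 -1.356 open 40.3 F [ 0.4 -0.  -0.6]
shift tool now cm [ 5.62   0.033 -0.113] in target axes [ 5.62   0.034 -0.11 ] turn [-0.0072  0.0005 -0.0001]
```

View pics/w12z.png

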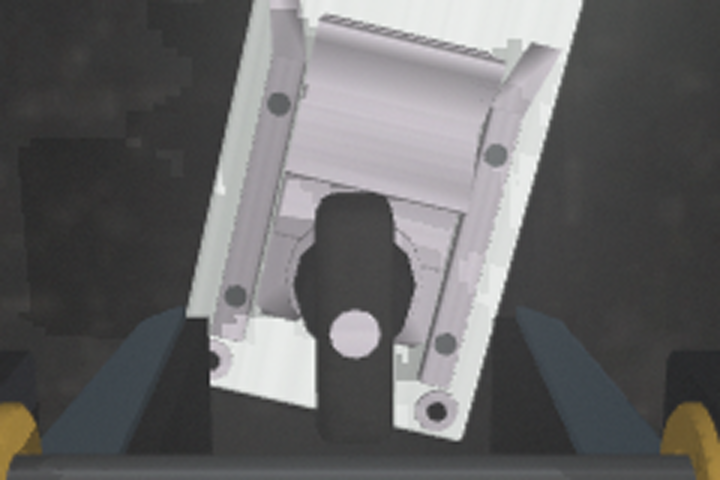

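```bash
python3 - <<'E'
from h import *
s,p,d=pickle.load(open("w12.pkl","rb"))
for z in(56,59,62): print(onz("wrist",(200+355.5/3-.5,140+332.5/3-.5),z,s).round(1))
v,u=250,318;print(d[v,u])
s,p,d=pickle.load(open("w10.pkl","rb"))
print(onz("wrist",(180+347.5/2.5-.5,262.5/2.5-.5),60.5,s).round(1))
E
```

```text
[575.6 173.5  56. ]
[574.7 173.5  59. ]
[573.8 173.5  62. ]
218.34453
[574.1 173.8  60.5]
```

>>> jog_arm:
  plan:
    - [[1.0,0.04,-0.1],[0,0,0]]
    - [[2.0,0,0],[0,0,0]]
    - [[2.0,0,0],[0,0,0]]
    - [[0.8,0,0],[0,0,0]]
    - [[0,0,0],[0,0,0]]

```text
clock: 24.15
position: [574.0, 173.6, 230.4]
ee_rot: [0.007, 0.708, -0.007, 0.706]
wrist_force: [0.2, 0.8, -0.0]
opening: 40.3
```

>>> jog_arm:
  plan:
    - [[0,0,0],[0,0,0]]
    - [[0,0,0],[0,0,0]]
    - [[0,0,0],[0,0,0]]
    - [[0,0,0],[0,0,0]]
    - [[0,0,0],[0,0,0]]
    - [[0,0,0],[0,0,0]]
    - [[0,0,0],[0,0,0]]
  gripper: 0.8
  newtons: 45

```text
clock: 24.85
position: [574.6, 173.8, 232.2]
ee_rot: [0.007, 0.707, -0.007, 0.707]
wrist_force: [-0.9, 1.4, 6.3]
opening: 13.9
```

```bash
cat > k.py <<'E'
from h import *
s=env.sense();R=Rn.from_quat(s["ee_rot"]).as_matrix()
print("t",s["clock"],"pos",np.round(s["position"],1),"yaw",round(float(np.arctan2(R[1,1],R[0,1])),4),"q_tool",round(float(1.5708-np.arctan2(R[1,1],R[0,1])+yw+np.pi),3),"M",np.round(s["moment"],3),"F",np.round(s["wrist_force"],1),"tau6",round(float(s["tau"][5]),3),"open",round(float(s["opening"]),1))
E
python3 k.py
```

```text
t 24.85 pos [574.6 173.8 232.2] yaw 1.5519 q_tool 2.907 M [ 0.414 -0.02   0.044] F [-0.9  1.4  6.3] tau6 0.004 open 13.9
```

>>> jog_arm:
  plan:
    - [[0.008,0,0],[0.1,0,0]]
    - [[0.008,0,0],[0.1,0,0]]

```text
clock: 25.05
position: [574.6, 173.8, 232.1]
ee_rot: [0.079, 0.702, -0.078, 0.703]
wrist_force: [-1.0, 1.4, 6.9]
opening: 13.5
```

```bash
python3 k.py
```

```text
t 25.05 pos [574.6 173.8 232.1] yaw 1.3482 q_tool 3.111 M [ 0.19  -0.013 -0.004] F [-1.   1.4  6.9] tau6 -3.585 open 13.5
```

>>> jog_arm:
  plan:
    - [[0.006,0,0],[0.08,0,0]]

```text
clock: 25.15
position: [574.6, 173.7, 232.1]
ee_rot: [0.107, 0.699, -0.107, 0.699]
wrist_force: [-0.9, 0.4, 8.1]
opening: 13.4
```

```bash
python3 k.py
```

```text
t 25.15 pos [574.6 173.7 232.1] yaw 1.2679 q_tool 3.191 M [0.142 0.046 0.086] F [-0.9  0.4  8.1] tau6 -2.035 open 13.4
```

>>> jog_arm:
  plan:
    - [[0.006,0,0],[0.08,0,0]]

```text
clock: 25.25
position: [574.6, 173.8, 232.1]
ee_rot: [0.134, 0.694, -0.134, 0.695]
wrist_force: [-1.1, -0.1, 9.3]
opening: 13.8
```

```bash
python3 k.py
```

```text
t 25.25 pos [574.6 173.8 232.1] yaw 1.1887 q_tool 3.271 M [0.102 0.154 0.071] F [-1.1 -0.1  9.3] tau6 -2.473 open 13.8
```

>>> jog_arm:
  plan:
    - [[0.006,0,0],[0.08,0,0]]

```text
clock: 25.35
position: [574.6, 173.7, 232.0]
ee_rot: [0.162, 0.688, -0.162, 0.689]
wrist_force: [-1.3, 0.4, 10.6]
opening: 14.0
```

```bash
python3 k.py
```

```text
t 25.35 pos [574.6 173.7 232. ] yaw 1.1088 q_tool 3.351 M [0.072 0.149 0.096] F [-1.3  0.4 10.6] tau6 -2.498 open 14.0
```

>>> jog_arm:
  plan:
    - [[0,0,0],[0.06,0,0]]

```text
clock: 25.45
position: [574.6, 173.7, 232.0]
ee_rot: [0.183, 0.683, -0.182, 0.683]
wrist_force: [-1.0, 0.8, 9.7]
opening: 13.6
```

```bash
python3 k.py
```

```text
t 25.45 pos [574.6 173.7 232. ] yaw 1.0489 q_tool 3.411 M [0.058 0.102 0.116] F [-1.   0.8  9.7] tau6 -1.267 open 13.6
```

>>> jog_arm:
  plan:
    - [[0,0,0],[0.06,0,0]]

```text
clock: 25.55
position: [574.6, 173.7, 232.0]
ee_rot: [0.203, 0.677, -0.202, 0.678]
wrist_force: [-1.4, -0.3, 9.4]
opening: 13.7
```

```bash
python3 k.py
```

```text
t 25.55 pos [574.6 173.7 232. ] yaw 0.9897 q_tool 3.47 M [-0.045  0.153  0.098] F [-1.4 -0.3  9.4] tau6 -1.738 open 13.7
```

>>> jog_arm:
  plan:
    - [[0,0,0],[0.06,0,0]]

```text
clock: 25.65
position: [574.6, 173.7, 232.0]
ee_rot: [0.223, 0.671, -0.223, 0.671]
wrist_force: [-1.3, -0.5, 10.1]
opening: 13.8
```

```bash
python3 k.py
```

```text
t 25.65 pos [574.6 173.7 232. ] yaw 0.9298 q_tool 3.53 M [-0.037  0.12   0.227] F [-1.3 -0.5 10.1] tau6 -1.776 open 13.8
```

>>> jog_arm:
  plan:
    - [[0,0,0],[0.06,0,0]]

```text
clock: 25.75
position: [574.6, 173.7, 232.0]
ee_rot: [0.243, 0.664, -0.243, 0.664]
wrist_force: [-1.8, -1.4, 9.6]
opening: 13.9
```

```bash
python3 k.py
```

```text
t 25.75 pos [574.6 173.7 232. ] yaw 0.8698 q_tool 3.59 M [-0.082  0.162  0.269] F [-1.8 -1.4  9.6] tau6 -1.757 open 13.9
```

>>> jog_arm:
  plan:
    - [[0,0,0],[0.06,0,0]]

```text
clock: 25.85
position: [574.5, 173.6, 232.0]
ee_rot: [0.263, 0.656, -0.263, 0.657]
wrist_force: [-1.4, 0.4, 9.3]
opening: 13.7
```

```bash
python3 k.py
```

```text
t 25.85 pos [574.5 173.6 232. ] yaw 0.8098 q_tool 3.65 M [-0.138  0.175  0.241] F [-1.4  0.4  9.3] tau6 -1.735 open 13.7
```

>>> jog_arm:
  plan:
    - [[0,0,0],[0.06,0,0]]

```text
clock: 25.95
position: [574.5, 173.7, 232.0]
ee_rot: [0.282, 0.648, -0.282, 0.649]
wrist_force: [-0.0, -1.6, 9.0]
opening: 13.6
```

```bash
python3 k.py
```

```text
t 25.95 pos [574.5 173.7 232. ] yaw 0.7499 q_tool 3.71 M [-0.117  0.283  0.241] F [-0.  -1.6  9. ] tau6 -1.713 open 13.6
```

>>> jog_arm:
  plan:
    - [[0,0,0],[0.06,0,0]]

```text
clock: 26.05
position: [574.5, 173.6, 232.0]
ee_rot: [0.302, 0.639, -0.301, 0.64]
wrist_force: [-1.2, -0.5, 9.3]
opening: 13.8
```

```bash
python3 k.py
```

```text
t 26.05 pos [574.5 173.6 232. ] yaw 0.6899 q_tool 3.77 M [-0.13   0.164  0.277] F [-1.2 -0.5  9.3] tau6 -1.697 open 13.8
```

>>> jog_arm:
  plan:
    - [[0,0,0],[0.06,0,0]]

```text
clock: 26.15
position: [574.5, 173.6, 232.0]
ee_rot: [0.321, 0.63, -0.32, 0.631]
wrist_force: [-1.6, -0.8, 8.6]
opening: 13.7
```

```bash
python3 k.py
```

```text
t 26.15 pos [574.5 173.6 232. ] yaw 0.6298 q_tool 3.83 M [-0.152  0.166  0.24 ] F [-1.6 -0.8  8.6] tau6 -1.698 open 13.7
```

>>> jog_arm:
  plan:
    - [[0,0,0],[0.06,0,0]]

```text
clock: 26.25
position: [574.5, 173.6, 231.9]
ee_rot: [0.339, 0.62, -0.339, 0.621]
wrist_force: [-0.2, -0.5, 7.5]
opening: 14.0
```

```bash
python3 k.py
```

```text
t 26.25 pos [574.5 173.6 231.9] yaw 0.5699 q_tool 3.89 M [-0.162  0.129  0.347] F [-0.2 -0.5  7.5] tau6 -1.696 open 14.0
```

>>> jog_arm:
  plan:
    - [[0,0,0],[0.06,0,0]]

```text
clock: 26.35
position: [574.5, 173.6, 231.9]
ee_rot: [0.358, 0.61, -0.358, 0.61]
wrist_force: [-1.4, 0.1, 8.2]
opening: 13.2
```

```bash
python3 k.py
```

```text
t 26.35 pos [574.5 173.6 231.9] yaw 0.5098 q_tool 3.95 M [-0.198  0.153  0.275] F [-1.4  0.1  8.2] tau6 -1.693 open 13.2
```

>>> jog_arm:
  plan:
    - [[0.005,0,0],[0.1,0,0]]
    - [[0.008,0,0],[0.1,0,0]]
    - [[0.008,0,0],[0.1,0,0]]
    - [[0.008,0,0],[0.1,0,0]]
    - [[0.008,0,0],[0.1,0,0]]
    - [[0.008,0,0],[0.1,0,0]]
    - [[0.008,0,0],[0.1,0,0]]
    - [[0.008,0,0],[0.1,0,0]]
    - [[0.008,0,0],[0.1,0,0]]
    - [[0.008,0,0],[0.1,0,0]]

```text
clock: 27.35
position: [574.2, 173.6, 231.1]
ee_rot: [-0.607, -0.363, 0.607, -0.363]
wrist_force: [-3.3, -0.0, 9.8]
opening: 13.5
```

```bash
python3 k.py
```

```text
t 27.35 pos [574.2 173.6 231.1] yaw -0.4918 q_tool 4.951 M [-0.17   0.641  0.299] F [-3.3 -0.   9.8] tau6 -2.975 open 13.5
```

>>> jog_arm:
  plan:
    - [[0.005,0,0],[0.08,0,0]]
    - [[0,0,0],[0,0,0]]
    - [[0,0,0],[0,0,0]]

```text
clock: 27.65
position: [574.2, 173.6, 231.1]
ee_rot: [-0.62, -0.34, 0.62, -0.34]
wrist_force: [-2.8, -1.3, 8.6]
opening: 14.0
```

```bash
python3 k.py
```

```text
t 27.65 pos [574.2 173.6 231.1] yaw -0.5679 q_tool 5.027 M [-0.111  0.62   0.251] F [-2.8 -1.3  8.6] tau6 0.54 open 14.0
```

>>> jog_arm:
  plan:
    - [[0,0,0],[0,0,0]]
    - [[0,0,0],[0,0,0]]
    - [[0,0,0],[0,0,0]]
    - [[-0.5,0,0],[0,0,0]]
    - [[-1.5,0,0],[0,0,0]]
    - [[-2.0,0,0],[0,0,0]]
    - [[-1.5,0,0],[0,0,0]]
    - [[0,0,0],[0,0,0]]
  gripper: 4.0

```text
clock: 28.45
position: [575.0, 173.8, 287.7]
ee_rot: [0.621, 0.339, -0.619, 0.34]
wrist_force: [0.5, 0.3, -0.0]
opening: 40.1
```

```bash
python3 k.py; python3 - <<'E'
from h import *
s,p,d=look("w13")
cv2.imwrite("pics/w13z.png",cv2.resize(p[140:300,200:440,::-1],(720,480),interpolation=cv2.INTER_CUBIC))
E
```

```text
t 28.45 pos [575.  173.8 287.7] yaw -0.568 q_tool 5.027 M [ 0.007 -0.098  0.006] F [ 0.5  0.3 -0. ] tau6 -0.002 open 40.1
```

View pics/w13z.png

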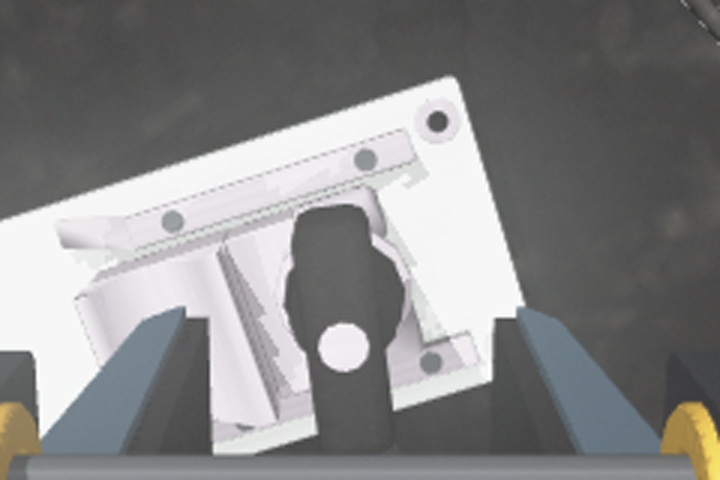

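>>> jog_arm:
  plan:
    - [[-1.0,0,0],[0,0,0]]
    - [[-1.5,0,1.5],[0,0,0]]
    - [[-1.0,0,3.0],[0,0,0]]
    - [[0,0,3.0],[0,0,0]]
    - [[0,0,1.0],[0,0,0]]
    - [[0,0,0],[0,0,0]]

```text
clock: 29.1
position: [528.2, 101.3, 320.5]
ee_rot: [-0.62, -0.34, 0.621, -0.339]
wrist_force: [-0.4, 0.2, 0.3]
opening: 39.8
```

```bash
python3 k.py; python3 - <<'E'
from h import *
s,p,d=pickle.load(open("w13.pkl","rb"))
f=lambda x,y,z:onz("wrist",(200+(x+.5)/3-.5,140+(y+.5)/3-.5),z,s)[:2]
for i,j in(((292,225),(320,445)),((368,220),(390,420))):
    v=f(*j,57.5)-f(*i,57.5);print("q",-np.arctan2(v[1],v[0])+yw+np.pi)
s,p,d=look("w14")
a=p[0:240,180:460,::-1];cv2.imwrite("pics/w14z.png",cv2.resize(a,(700,600),interpolation=cv2.INTER_CUBIC))
t,_=env.snapshot("top");cv2.imwrite("pics/top14.png",cv2.resize(t[190:300,190:450,::-1],(780,330),interpolation=cv2.INTER_CUBIC))
E
```

```text
t 29.1 pos [528.2 101.3 320.5] yaw -0.5694 q_tool 5.029 M [ 0.001 -0.023  0.03 ] F [-0.4  0.2  0.3] tau6 -0.593 open 39.8
q 4.91548272226111
q 4.91797184533525
```

View pics/w14z.png

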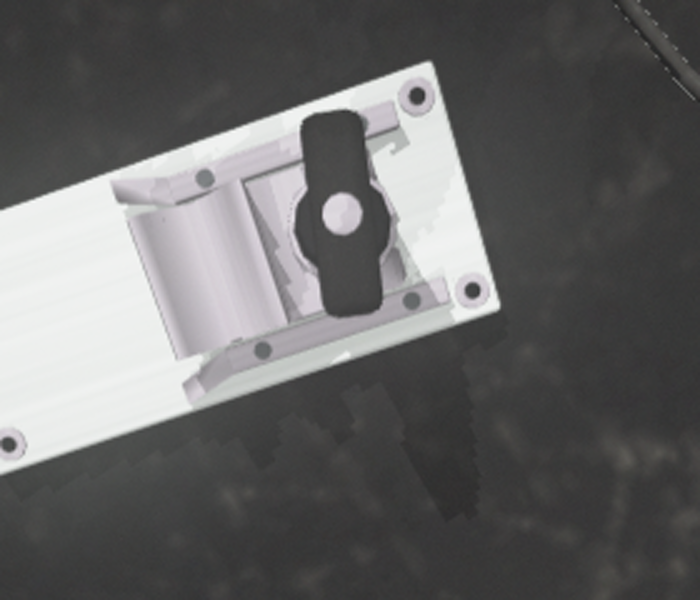

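View pics/top14.png

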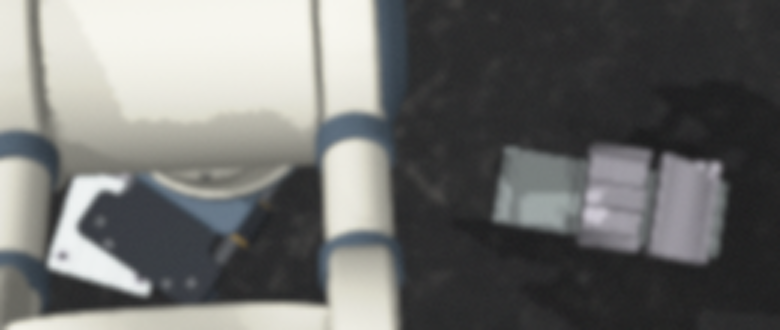

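```bash
python3 - <<'E'
from h import *
s,p,d=pickle.load(open("w14.pkl","rb"))
f=lambda x,y,z:onz("wrist",(180+(x+.5)/2.5-.5,(y+.5)/2.5-.5),z,s)[:2]
for k,a in dict(bfL=(241,180,32),bfR=(289,322,32),rL=(128,218,32),rR=(179,360,32)).items():
    w=f(*a)-S;print(k,(w@U).round(1),(w@N).round(1))
for i,j in(((302,125),(326,300)),((361,120),(383,305))):
    v=f(*j,57.5)-f(*i,57.5);print("q",-np.arctan2(v[1],v[0])+yw+np.pi)
E
```

```text
bfL -19.9 17.3
bfR -19.7 -18.1
rL -49.1 17.7
rR -49.1 -18.3
q 4.892963097794746
q 4.898807206022812
```

```bash
python3 -c "
from plant import env
print(env.sign_off(), env.sense()['clock'])"
```

```text
the job is handed in; nothing more can be done
the job is handed in; nothing more can be done
```

The V-carrier is clamped in place: it sits with its slot home round the stud, and the knob is tightened about a quarter turn past the point where it began to bite. I handed the job in after about 29 s of the 72 s allowed, with the gripper clear of everything.

- **Carrier:** I took it from the rack by its ends and laid it on the plate. I then gripped it by its sides and slid it in until the push force climbed steadily to about 18 N with almost no further travel. After tightening, its rear body measured 19.8 to 49.1 mm behind the stud, against 20 to 50 mm expected, and it was centred between the rails to about 0.5 mm.
- **Knob:** It turned easily until about 3.35–3.4 rad, where the torque rose from under 0.1 to about 0.25–0.3 N m and stayed there. With the bar released, two wrist views put the knob at 4.92 and 4.90 rad. That is about 1.5 to 1.6 rad past contact, and a quarter turn is 1.57.
- **Rack:** The last top view shows the other two blocks still in their places. I judged that by eye and did not measure it.

Two readings disagreed slightly with the figures given. The torque plateau was at or just under the stated 0.3–0.7 N m. The rise also came about 0.1 rad later than the 3.27 rad that the 2.6 mm gap implies, which is within the stated 0.3 rad band and my angle error.

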